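# Slide the coffee pot clear and latch the console flap shut

## Robot

A 6-joint arm with a two-finger parallel gripper is mounted at the origin on the work surface. World frame = base frame: x ahead of the robot, y to its left, z up, the work surface at z = 0. Lengths are in m, angles in rad, forces in N, time in s.
With the tool pointing down it reaches from about 0.3 to 0.775 m from the base axis. Payload 14.6 kg.
Tool frame: the origin (TCP) lies midway between the tips of the shut fingers; the grasp point (between the pads) lies 19 mm behind it (ctrl.pinch_z is the distance from the TCP to the grasp point, in m); z points along the fingers, y is the line along which they close (so a half turn about z gives the same grasp; the last joint's range is limited). The gripper opens to 94 mm and grips with 3 to 60 N. Pads are 16 mm wide; open, the fingers measure 119 mm over their backs; the gripper's body (75 mm by 177 mm) begins 78 mm behind the grasp point.
Start: joints at [1.088, 0.3, 1.521, -0, 1.321, -0.067], TCP at [0.222, 0.503, 0.205] pointing down, gripper open.
Joint ranges: [-3.03, 3.03], [-0.79, 2.21], [0.23, 2.52], [-1.04, 4.18], [0, 3.07], [-2.55, 2.55]. Speed limits (rad/s): [2.22, 2.22, 2.57, 3.14, 3.14, 3.14].

## Interface

Orientations are given as [roll, pitch, yaw] about the fixed x, y, z axes, in that order (R = Rz(yaw) Ry(pitch) Rx(roll)).
In Python, from station import ctrl gives the robot as it stands.
- The arm moves only by the tool jog_arm, never from a script. Its argument "motion" is a list of rows, each a list of 7 numbers: the shift along the tool's x, y, z in m, then the turn, a rotation vector about the tool's x, y, z in rad, then the opening, from -1 (shut) to 1 (fully open). In form: [[tx, ty, tz, rx, ry, rz, gripper], ...]. A call has 1 to 5 rows; each row shifts and turns the commanded pose from where the row before left it, along the tool's axes as they then stand; what a row does not reach is not made up. A row lasts 1/10 s, in which the tool goes at most 50 mm and 8.59 degrees, less where a joint would pass 70% of its speed; a pose out of reach is approached as far as the arm can. A call is refused whole if a number of a shift passes 0.05 or a number of a turn 0.15, either way. A call with a gripper value outside its range is refused whole. The fingers move at their own pace and stop on an object; "squeeze" is the grip in N (left out, the last holds). Time passes only in rows, so rows that do not move let the fingers close. It gives the time, the measured TCP pose, the force, the opening and the grip force at its end, in the units of the state.
- ctrl.get_obs(): the state, without advancing time (a new reading comes with each control period).
- ctrl.camera(name): name is "scene" or "side" or "wrist"; returns the picture (420x560x3 uint8, red, green, blue); there is no depth.
- ctrl.camera_model(name): a dict with "intrinsics" (3x3 intrinsics, pixels), "rvec" (rotation vector, rad) and "tvec" (3), from world to camera coordinates, as OpenCV has them. Camera axes: x right, y down, z forward; pixel columns grow to the right and rows downward; lengths in m; the calibration is good to about 2 mm. A picture is of the moment at which its call begins: read the wrist's pose just before it. camera_model takes no time and is no camera call; for the wrist camera it gives the pose at the moment of the call.
- ctrl.hand_in(): hands the job in; it is judged then, once.
The state is a dict: "time_s": time; "qpos": joint angles; "joint_vel": joint speeds; "tau": joint torques, N m; "ee_pos": TCP position; "eef_rot": TCP orientation; "force": force on the tool from outside, world axes, zero at the start; "moment": the same for the moment, N m; "grip_width": finger opening in m; "grip_force": force on a finger pad.
Only numpy, scipy, OpenCV 4.12 (cv2) and the standard library are available. Lean on these libraries where they do the work, as an engineer would, in place of code of your own. Each camera call takes 0.05 s, during which the arm holds its last target. There are 200 camera calls.

## Task

The coffee pot stands in the way of the wooden console, whose sloping flap was left ajar. First slide the coffee pot sideways along the table top, without lifting or tipping it, so that its foot stands inside the empty brass ring in front of the books, and let go of it. Then press the flap in and let it go until it stays shut by itself: the push-push latch is worn and does not catch at every press, so check after each press, press again if the flap has sprung back, and do not disturb the other things on the table.

Things in the scene. Friction and masses are not known exactly. Their poses are not given: they have to be found in the camera images.
- pot_center (a point): Tall steel coffee pot, 0.65 kg, loose, standing: round, widest 110 mm across (20 to 50 mm up), foot 96 mm across, rim 182 mm up and lid knob 208 mm up. Point on its axis half-way up, 91 mm above its underside. Its y axis points along the side handle, z is up; a small spout near the rim reaches 82 mm out along -x.
- pot_grip (a point): Middle of the pot's straight level wooden side handle, 120 mm from the pot's axis along the pot's y axis and 60 mm above the table. The grip is a bar 18 mm wide (along the pot's x axis), 22 mm high and 80 mm long, along the pot's y axis. Nothing is above it; the pot's wall is 65 mm away from this point.
- ring_goal: Brass ring inlaid flush in the table top (inner diameter 140 mm, outer 148 mm) in front of the books, empty at the start: where the pot must go. Origin at its centre on the table top. It can be slid over freely.
- ring_start: The same kind of ring, inlaid flush in front of the console; the pot starts inside it. Origin at its centre on the table top.
- console: Fixed wooden desktop console, 170 mm deep (x), 210 mm wide (y), 110 mm high at the back, origin under the middle of its foot, its front on its -x side, z up. The flap closes its face, which slopes up from front to back at 40 degrees.
- flap_shut (a point): Fixed point on the console: where the brass dot of the flap lies when the flap is shut (3 mm in front of the console's middle, 84 mm above the table). Axes as the console's. The outward normal of the shut flap here is (-0.643, 0, 0.766) in these axes, so the press goes along (0.643, 0, -0.766), 40 degrees from vertical.
- console_bar (a point): Middle of a fixed chrome tube, 12 mm thick and 170 mm wide, that runs along the console's y axis 183 mm above the table, straight above the brass dot of the shut flap, and is carried at both ends by tubes from the console's back. It bars the way straight down to the flap: come in tilted, from the front and below it.
- flap_press (a point): Point on the flap's outer face at a small inlaid brass dot (18 mm across), 100 mm from the hinge: where to press. Moves with the flap; x axis up the flap away from the hinge, z the outward normal. Flap: wooden board, 125 mm from hinge to free edge, 176 mm wide, 10 mm thick; hinge along its lower front edge, parallel to the console's y axis, 80 mm in front of the console's middle, 20 mm up.
- flap (a joint): Flap angle: 0 = ajar (sprung 20 degrees out from flush), 0.346 = shut flush, caught, 0.42 = pressed right in to a hard stop, 7 mm below flush at the dot. A spring drives it to 0; pressing at the dot takes 1 to 5 N up to the stop. Press past 0.405, best to the stop, then let go fully: it stays at 0.346 (caught) or springs back (at most one such miss). A full press on a caught flap releases it.
- books: Two closed books lying on each other, fixed, 135 x 190 mm, 50 mm high together. Origin under their middle.
- mug_mid (a point): Bystander: white mug, loose, 76 mm across, 85 mm high; point on its axis half-way up.
- saucer_mid (a point): Bystander: white saucer, loose, 130 mm across, 14 mm high; point at its centre half-way up.
- remote_mid (a point): Bystander: black remote control, loose, 165 x 45 x 18 mm, long along its x axis; point at its centre half-way up.

How it is judged:
On the way, in this order (a step that is already met when the one before it is completed fails the run):
1. the coffee pot stands upright on the table with its foot inside the ring in front of the books, let go (horizontal distance between pot_center and ring_goal below 0.022 m and angle between pot_center's own z axis and vertical below 0.05 rad and contact force between the fingers and coffeepot below 0.2 N), for 0.3 s.
2. the flap stays shut by itself, caught by the latch (value of joint flap between 0.325 and 0.37 rad and contact force between anything else and flap below 0.2 N), for 0.4 s.
At the end, for the whole second after the job is handed in: The flap is shut and caught (joint between 0.325 and 0.37) with nothing touching it, and the coffee pot stands upright and still on the table, its axis within 22 mm of the centre of the ring in front of the books (all of step 2 and horizontal distance between pot_center and ring_goal below 0.022 m and angle between pot_center's own z axis and vertical below 0.05 rad and linear speed of coffeepot below 0.02 m/s and height (world z) of pot_center below 0.097 m).
It fails at once if the coffee pot is lifted (more than 12 mm) off the table (height (world z) of pot_center above 0.103 m).
It fails at once if the coffee pot is tipped (more than 14 degrees) (angle between pot_center's own z axis and vertical above 0.25 rad).
It fails at once if the mug, saucer or remote control is pushed away (more than 25 mm) or the mug tipped (distance of any of mug_mid, saucer_mid, remote_mid from where it was at the start of the episode above 0.025 m or angle between mug_mid's own z axis and vertical above 0.5 rad).
It also fails if it takes over 70 s, if anything falls off the work surface, if the arm or the gripper's body presses on something with over 40 N, if the wrist force passes 120 N, or if a joint passes its speed limit or range.

## Working session

There is one attempt and no reset: what is moved stays moved. The work goes in short steps, Python scripts to look and compute and a tool call to move; the robot and the scene stay as the last step left them, time stands still between calls to the robot, and variables do not carry over. Pictures are saved under pics/ and viewed, at most 10 in all, crops included, and the job is handed in when it is done.

Besides the shell and the picture viewer there is one more tool, called in YAML: its name, and indented under it one key for each argument. jog_arm: Moves the arm, as the interface text tells. Its arguments: {"type":"object","properties":{"motion":{"type":"array"},"squeeze":{"type":"number"}},"required":["motion"]}

```bash
mkdir -p pics; python3 - <<'E'
from station import ctrl
import cv2,numpy as np
for n in ("scene","side"):
    im=ctrl.camera(n); cv2.imwrite(f"pics/{n}0.png",im[:,:,::-1])
    m=ctrl.camera_model(n); R=cv2.Rodrigues(np.array(m["rvec"]))[0]; print(n,np.round(-R.T@np.array(m["tvec"]).ravel(),3),np.round(R[2],2),np.round(m["intrinsics"],1).tolist())
o=ctrl.get_obs(); print(o)
E
```

```text
scene [1.436 0.519 0.965] [-0.7  -0.37 -0.61] [[441.3, 0.0, 281.0], [0.0, 441.3, 204.6], [0.0, 0.0, 1.0]]
side [-0.089 -0.736  1.017] [ 0.45  0.58 -0.68] [[474.0, 0.0, 281.4], [0.0, 474.0, 214.1], [0.0, 0.0, 1.0]]
{'time_s': 0.1, 'qpos': array([ 1.08840665e+00,  3.00400462e-01,  1.52149716e+00, -4.06216560e-05,
        1.32067074e+00, -6.65962761e-02]), 'joint_vel': array([ 0.00079696, -0.00217405,  0.00071584,  0.00116644,  0.0019434 ,
       -0.00112995]), 'tau': array([ 2.97558021e-03, -5.32644975e+01, -3.53283226e+01,  7.09794788e-02,
        2.35300872e-02, -1.02844751e-04]), 'ee_pos': array([0.22206222, 0.50293829, 0.20496057]), 'eef_rot': array([-3.14061649e+00, -2.56701180e-05,  2.72580932e+00]), 'force': array([ 0.70781239,  0.60913773, -0.01225563]), 'moment': array([-0.00598965,  0.0116731 , -0.01596084]), 'grip_force': 0.0, 'grip_width': 0.09386748955557697}
```

View pics/scene0.png

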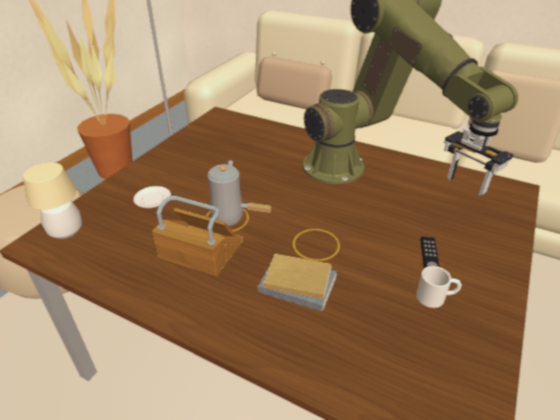

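View pics/side0.png

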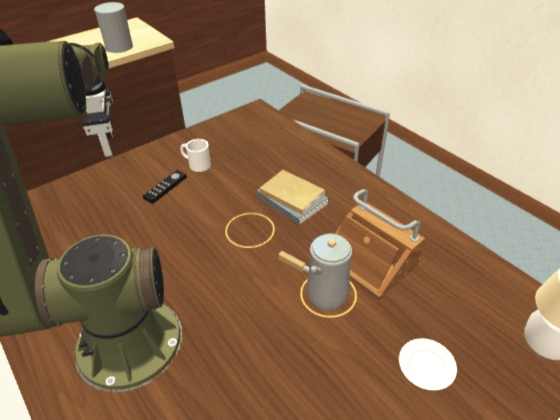

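The scene view shows the pot near (226,195) with its handle end at (270,209), the goal ring at (316,245), the console at (195,240) and the bar at (160-215,205). The side view shows the goal ring at (250,230), the start ring at (328,295), the knob at (332,243), the handle tip at (281,256), the bar from (357,198) to (416,236) and the dot at (367,240).

```bash
cat > h.py <<'E'
import cv2,numpy as np
from scipy.spatial.transform import Rotation as Ro
def cam(m):
    R=cv2.Rodrigues(np.array(m["rvec"],float))[0]; return R,np.array(m["tvec"],float).ravel(),np.array(m["intrinsics"])
def ray(m,uv):
    R,t,K=cam(m); d=R.T@np.linalg.inv(K)@np.array([uv[0],uv[1],1.]); return -R.T@t,d/np.linalg.norm(d)
def onz(m,uv,z):
    c,d=ray(m,uv); return c+d*(z-c[2])/d[2]
def tri(m1,u1,m2,u2):
    P=[cam(m)[2]@np.c_[cam(m)[0],cam(m)[1]] for m in (m1,m2)]
    X=cv2.triangulatePoints(P[0],P[1],np.array(u1,float),np.array(u2,float)).ravel(); return X[:3]/X[3]
def proj(m,X):
    R,t,K=cam(m); p=K@(R@np.array(X)+t); return p[:2]/p[2]
E
python3 - <<'E'
from h import *
from station import ctrl
S=ctrl.camera_model("scene");D=ctrl.camera_model("side")
ims=cv2.imread("pics/scene0.png");imd=cv2.imread("pics/side0.png")
for n,im,m,b in (("scene",ims,S,(285,222,348,256)),("side",imd,D,(218,205,282,252)),("side start",imd,D,(290,270,365,320))):
    x0,y0,x1,y1=b; hsv=cv2.cvtColor(im[y0:y1,x0:x1],cv2.COLOR_BGR2HSV)
    k=cv2.inRange(hsv,(14,120,120),(32,255,255)); ys,xs=np.nonzero(k)
    P=np.array([onz(m,(x+x0,y+y0),0) for x,y in zip(xs,ys)])
    # circle fit
    A=np.c_[2*P[:,:2],np.ones(len(P))]; s=np.linalg.lstsq(A,(P[:,:2]**2).sum(1),rcond=None)[0]
    print(n,len(P),s[:2].round(4),np.sqrt(s[2]+s[0]**2+s[1]**2).round(4))
print("knob side",onz(D,(332,241),.205),"scene",onz(S,(223,168),.205))
print("tip",tri(S,(270,209),D,(281,257)))
print("tip side",onz(D,(281,256),.06),onz(S,(270,209),.06))
for uv in ((357,198),(416,236)): print("bar",onz(D,uv,.183))
for uv in ((162,202),(214,213)): print("barS",onz(S,uv,.183))
print("dot",onz(D,(367,240),.11))
a=cv2.resize(ims[145:300,140:345],None,fx=3.9,fy=3.9,interpolation=cv2.INTER_CUBIC)[:600]
b=cv2.resize(imd[180:330,240:440],None,fx=4,fy=4,interpolation=cv2.INTER_CUBIC)
cv2.imwrite("pics/ca.png",a);cv2.imwrite("pics/cb.png",b)
E
```

```text
scene 1050 [0.4307 0.1209] 0.0763
side 522 [0.4588 0.1295] 0.0738
side start 558 [ 0.4906 -0.191 ] 0.0813
knob side [ 0.47485414 -0.19839535  0.205     ] scene [ 0.47595207 -0.19399211  0.205     ]
tip [ 0.4289312  -0.05537458  0.05679125]
tip side [ 0.43073274 -0.05716702  0.06      ] [ 0.42996643 -0.05146073  0.06      ]
bar [ 0.64894945 -0.1093443   0.183     ]
bar [ 0.6607933  -0.29986033  0.183     ]
barS [ 0.68535896 -0.27032993  0.183     ]
barS [ 0.65704758 -0.10579304  0.183     ]
dot [ 0.6149339  -0.19056066  0.11      ]
```

View pics/cb.png

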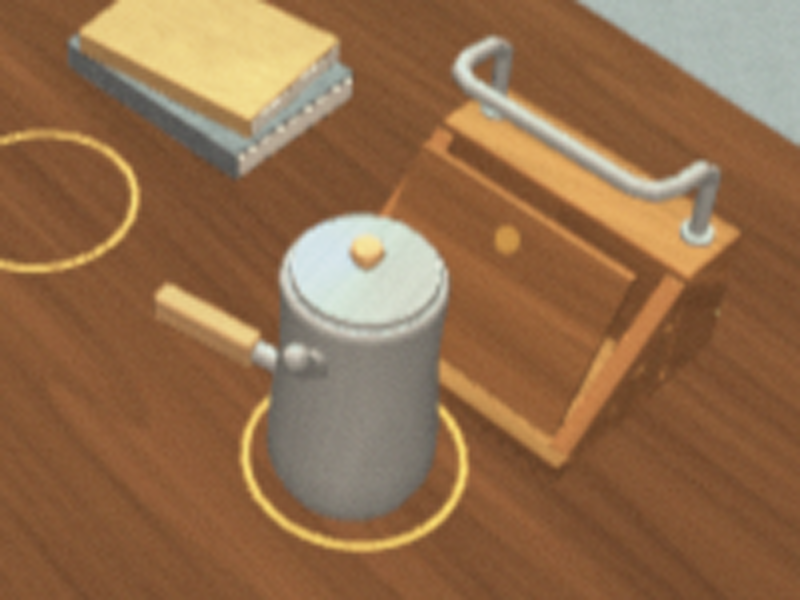

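View pics/ca.png

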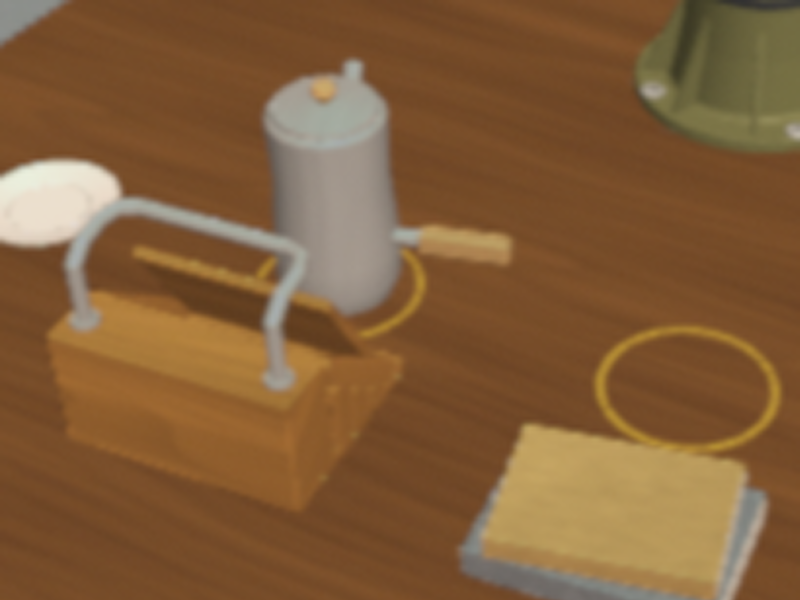

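The crops show the knob (side 368,250; scene 323,90 in crop pixels), the grip (side 165,295 to 258,348), the goal ring, and the bar's straight run (side 500,90 to 640,188; scene 135,205 to 290,245).

```bash
python3 - <<'E'
from h import *
from station import ctrl
from scipy.optimize import least_squares
S=ctrl.camera_model("scene");D=ctrl.camera_model("side")
ims=cv2.imread("pics/scene0.png");imd=cv2.imread("pics/side0.png")
for n,im,m,b in (("scene",ims,S,(285,222,348,263)),("side",imd,D,(218,205,282,252)),("side start",imd,D,(290,270,365,322))):
    x0,y0,x1,y1=b; c=im[y0:y1,x0:x1].astype(int); s=c[:,:,1]-c[:,:,0]  # g-b
    k=s>np.median(s)+30; ys,xs=np.nonzero(k)
    P=np.array([onz(m,(x+x0,y+y0),0)[:2] for x,y in zip(xs,ys)])
    f=least_squares(lambda q:np.hypot(*(P-q).T)-.072,P.mean(0),loss='soft_l1',f_scale=.002)
    print(n,len(P),f.x.round(4),np.median(abs(f.fun)).round(4))
sc=lambda u:(u[0]/3.9+140,u[1]/3.9+145); sd=lambda u:(u[0]/4+240,u[1]/4+180)
print("knob",tri(S,sc((323,90)),D,sd((368,250))))
print("tip top centre",tri(S,sc((511,240)),D,sd((165,289))))
print("grip base",tri(S,sc((420,233)),D,sd((258,343))))
for u in ((500,90),(570,139),(640,188)): print("bar side",onz(D,sd(u),.183).round(3))
for u in ((135,205),(210,224),(290,245)): print("bar scene",onz(S,sc(u),.183).round(3))
for u in ((68,437),(300,505),(400,377)): print("foot scene",onz(S,sc(u),0).round(3))
print("foot side",onz(D,sd((560,465)),0).round(3))
c,d=ray(D,sd((507,240))); print("dot ray z=.105,.11,.115,.12",[ (c+d*(z-c[2])/d[2]).round(3) for z in (.105,.11,.115,.12)])
E
```

```text
scene 218 [0.4536 0.129 ] 0.0018
side 224 [0.456  0.1307] 0.0016
side start 279 [ 0.4793 -0.197 ] 0.0018
knob [ 0.47323733 -0.19859049  0.20146468]
tip top centre [ 0.43206271 -0.05099477  0.07042275]
grip base [ 0.4532118  -0.12585072  0.06643128]
bar side [ 0.653 -0.135  0.183]
bar side [ 0.653 -0.197  0.183]
bar side [ 0.654 -0.255  0.183]
bar scene [ 0.651 -0.251  0.183]
bar scene [ 0.643 -0.186  0.183]
bar scene [ 0.637 -0.119  0.183]
foot scene [ 0.739 -0.282  0.   ]
foot scene [ 0.714 -0.076 -0.   ]
foot scene [ 0.555 -0.085 -0.   ]
foot side [ 0.579 -0.29   0.   ]
dot ray z=.105,.11,.115,.12 [array([ 0.618, -0.187,  0.105]), array([ 0.614, -0.19 ,  0.11 ]), array([ 0.611, -0.193,  0.115]), array([ 0.607, -0.196,  0.12 ])]
```

jog_arm:
  motion:
    - [0,0,0,0,0,0.145,1]
    - [0,0,0,0,0,0.145,1]
    - [0,0,0,0,0,0.145,1]
    - [0,0,0,0,0,0.145,1]
    - [0,0,0,0,0,0.145,1]

```text
time_s: 0.6
ee_pos: [0.2221, 0.503, 0.2051]
eef_rot: [-3.141, 0.0, 1.995]
force: [1.1, 0.6, 0.1]
grip_width: 0.094
grip_force: 0.0
```

jog_arm:
  motion:
    - [0,0,0,0,0,0.145,1]
    - [-0.045,0.003,0,0,0,0,1]
    - [-0.045,0.003,0,0,0,0,1]
    - [-0.045,0.003,0,0,0,0,1]
    - [-0.045,0.003,0,0,0,0,1]

```text
time_s: 1.1
ee_pos: [0.2843, 0.332, 0.2051]
eef_rot: [-3.141, 0.0, 1.856]
force: [1.0, 0.4, 0.2]
grip_width: 0.0939
grip_force: 0.0
```

jog_arm:
  motion:
    - [-0.045,0.003,0,0,0,0,1]
    - [-0.045,0.003,0,0,0,0,1]
    - [-0.045,0.003,0,0,0,0,1]
    - [-0.045,0.003,0,0,0,0,1]
    - [-0.045,0.003,0,0,0,0,1]

```text
time_s: 1.6
ee_pos: [0.362, 0.1203, 0.2055]
eef_rot: [3.141, 0.0, 1.856]
force: [1.6, 0.3, -0.4]
grip_width: 0.0938
grip_force: 0.0
```

jog_arm:
  motion:
    - [-0.042,0.003,0,0,0,0,1]
    - [-0.042,0.003,0,0,0,0,1]
    - [-0.042,0.004,0,0,0,0,1]
    - [-0.042,0.004,0,0,0,0,1]
    - [-0.042,0.004,0,0,0,0,1]

```text
time_s: 2.1
ee_pos: [0.4384, -0.0763, 0.2054]
eef_rot: [-3.142, -0.0, 1.856]
force: [0.4, 0.5, -0.2]
grip_width: 0.0939
grip_force: 0.0
```

```bash
python3 - <<'E'
from h import *
from station import ctrl
m=ctrl.camera_model("wrist"); im=ctrl.camera("wrist"); cv2.imwrite("pics/w1.png",im[:,:,::-1])
o=ctrl.get_obs(); print(o["ee_pos"].round(4),o["eef_rot"].round(3)); np.save("w1.npy",m,allow_pickle=True)
for n,X in (("tip",(.430,-.043,.071)),("base",(.453,-.12,.071)),("knob",(.4745,-.197,.205))): print(n,proj(m,X).round(0))
E
```

```text
[ 0.4399 -0.0803  0.2051] [-3.141e+00  1.000e-03  1.854e+00]
tip [280. 162.]
base [280. 244.]
knob [280. 433.]
```

View pics/w1.png

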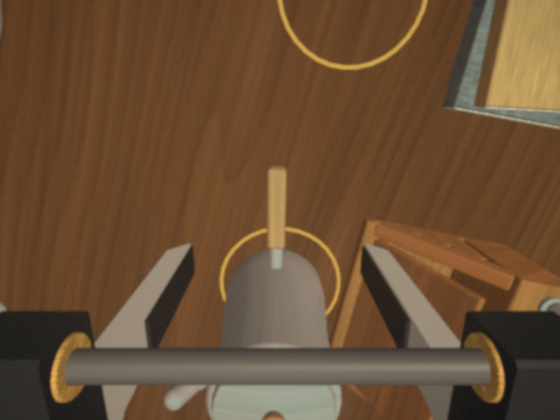

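Wrist view: the handle runs from (277,168) to (277,247), nearly parallel to the fingers' plane of symmetry. The goal ring is at the top (345,0), the start ring at (280,280), and the console is at right.

```bash
python3 - <<'E'
from h import *
m=np.load("w1.npy",allow_pickle=True).item(); im=cv2.imread("pics/w1.png")
t=onz(m,(277.5,168),.071);b=onz(m,(276.5,246),.071); print("tip",t.round(4),"base",b.round(4),np.linalg.norm(t-b),np.degrees(np.arctan2(*(t-b)[1::-1])))
u=(t-b)/np.linalg.norm(t-b); print("mid",((t+b)/2).round(4),"pot axis",((t+b)/2-.12*u).round(4))
for n,bx in (("goal",(270,0,435,75)),("start",(210,222,345,320))):
    x0,y0,x1,y1=bx; c=im[y0:y1,x0:x1].astype(int); s=c[:,:,1]-c[:,:,0]
    k=s>np.median(s)+40; 
    if n=="start": k[25:,:]&=False
    ys,xs=np.nonzero(k)
    P=np.array([onz(m,(x+x0,y+y0),0)[:2] for x,y in zip(xs,ys)])
    from scipy.optimize import least_squares
    f=least_squares(lambda q:np.hypot(*(P-q).T)-.072,(.455,.13) if n=="goal" else (.475,-.197),loss='soft_l1',f_scale=.002)
    print(n,len(P),f.x.round(4),np.median(abs(f.fun)).round(4))
print("book corner",onz(m,(446,106),.02).round(3))
E
```

```text
tip [ 0.4296 -0.0492  0.071 ] base [ 0.4502 -0.1229  0.071 ] 0.07647622681571895 105.61470668973016
mid [ 0.4399 -0.086   0.071 ] pot axis [ 0.4722 -0.2016  0.071 ]
goal 759 [0.4536 0.1291] 0.0009
start 254 [ 0.4762 -0.1981] 0.001
book corner [0.577 0.05  0.02 ]
```

jog_arm:
  motion:
    - [0,-0.0015,0.041,0,0,0,1]
    - [0,0,0.041,0,0,0,1]
    - [0,0,0.041,0,0,0,1]
    - [0,0,0.041,0,0,0,1]
    - [0,0,0,0,0,0,1]

```text
time_s: 2.65
ee_pos: [0.434, -0.0741, 0.0375]
eef_rot: [-3.134, -0.004, 1.856]
force: [0.0, 0.1, 1.0]
grip_width: 0.0939
grip_force: 0.0
```

jog_arm:
  motion:
    - [0,0,0,0,0,0,-1]
    - [0,0,0,0,0,0,-1]
    - [0,0,0,0,0,0,-1]
    - [0,0,0,0,0,0,-1]
    - [0,0,0,0,0,0,-1]
  squeeze: 20

```text
time_s: 3.15
ee_pos: [0.4371, -0.0749, 0.0422]
eef_rot: [3.14, 0.001, 1.856]
force: [0.5, 0.2, 0.2]
grip_width: 0.0577
grip_force: 0.0
```

jog_arm:
  motion:
    - [0,0,0,0,0,0,-1]
    - [0,0,0,0,0,0,-1]
    - [0,0,0,0,0,0,-1]
    - [0,0,0,0,0,0,-1]
    - [0,0,0,0,0,0,-1]

```text
time_s: 3.65
ee_pos: [0.4368, -0.0748, 0.0414]
eef_rot: [-3.142, -0.0, 1.856]
force: [-0.4, 0.1, -0.2]
grip_width: 0.018
grip_force: 20.1
```

jog_arm:
  motion:
    - [0,0,0,0,0,0,-1]
    - [0,0,0,0,0,0,-1]
    - [0,0,0,0,0,0,-1]

```text
time_s: 3.95
ee_pos: [0.4368, -0.0748, 0.0414]
eef_rot: [-3.141, -0.0, 1.856]
force: [-0.5, -0.1, -0.2]
grip_width: 0.018
grip_force: 20.0
```

jog_arm:
  motion:
    - [0.005,0.0012,0,0,0,0,-1]
    - [0.01,0.0023,0,0,0,0,-1]
    - [0.015,0.0035,0,0,0,0,-1]
    - [0.015,0.0035,0,0,0,0,-1]
    - [0.015,0.0035,0,0,0,0,-1]

```text
time_s: 4.45
ee_pos: [0.4331, -0.0124, 0.0414]
eef_rot: [-3.141, 0.0, 1.856]
force: [0.1, -4.1, -1.8]
grip_width: 0.0182
grip_force: 20.0
```

jog_arm:
  motion:
    - [0.015,0.0035,0,0,0,0,-1]
    - [0.015,0.0035,0,0,0,0,-1]
    - [0.015,0.0035,0,0,0,0,-1]
    - [0.015,0.0035,0,0,0,0,-1]
    - [0.015,0.0035,0,0,0,0,-1]

```text
time_s: 4.95
ee_pos: [0.4287, 0.0646, 0.0414]
eef_rot: [-3.141, 0.0, 1.856]
force: [0.1, -3.6, -0.7]
grip_width: 0.0179
grip_force: 20.0
```

jog_arm:
  motion:
    - [0.015,0.0035,0,0,0,0,-1]
    - [0.015,0.0035,0,0,0,0,-1]
    - [0.015,0.0035,0,0,0,0,-1]
    - [0.015,0.0035,0,0,0,0,-1]
    - [0.015,0.0035,0,0,0,0,-1]

```text
time_s: 5.45
ee_pos: [0.4243, 0.1414, 0.0414]
eef_rot: [-3.141, 0.0, 1.856]
force: [0.7, -4.0, 0.1]
grip_width: 0.0177
grip_force: 20.0
```

jog_arm:
  motion:
    - [0.015,0.0035,0,0,0,0,-1]
    - [0.015,0.0035,0,0,0,0,-1]
    - [0.015,0.0035,0,0,0,0,-1]
    - [0.015,0.0035,0,0,0,0,-1]
    - [0.01,0.0025,0,0,0,0,-1]

```text
time_s: 5.95
ee_pos: [0.4203, 0.2133, 0.0413]
eef_rot: [-3.141, 0.0, 1.857]
force: [-0.1, -4.2, -0.1]
grip_width: 0.0178
grip_force: 20.0
```

jog_arm:
  motion:
    - [0.01,0.0025,0,0,0,0,-1]
    - [0.01,0.0025,0,0,0,0,-1]
    - [0.006,0.0015,0,0,0,0,-1]
    - [0,0,0,0,0,0,-1]

```text
time_s: 6.35
ee_pos: [0.4197, 0.2401, 0.0415]
eef_rot: [3.141, -0.001, 1.856]
force: [-2.4, 5.3, 0.2]
grip_width: 0.0177
grip_force: 20.0
```

```bash
python3 - <<'E'
from h import *
from station import ctrl
ims=ctrl.camera("scene")[:,:,::-1].copy();imd=ctrl.camera("side")[:,:,::-1].copy()
S=ctrl.camera_model("scene");D=ctrl.camera_model("side")
G=(.4545,.1297)
for im,m in ((ims,S),(imd,D)):
    cv2.circle(im,tuple(proj(m,(*G,.205)).round().astype(int).tolist()),1,(0,0,255),-1)
    print(proj(m,(*G,.205)))
a=cv2.resize(ims[150:275,260:390],None,fx=3,fy=3,interpolation=cv2.INTER_CUBIC);b=cv2.resize(imd[130:255,190:320],None,fx=3,fy=3,interpolation=cv2.INTER_CUBIC)
cv2.imwrite("pics/p2.png",np.hstack([a,b]))
E
```

```text
[319.27062782 192.42991476]
[244.95173246 176.69897825]
```

View pics/p2.png

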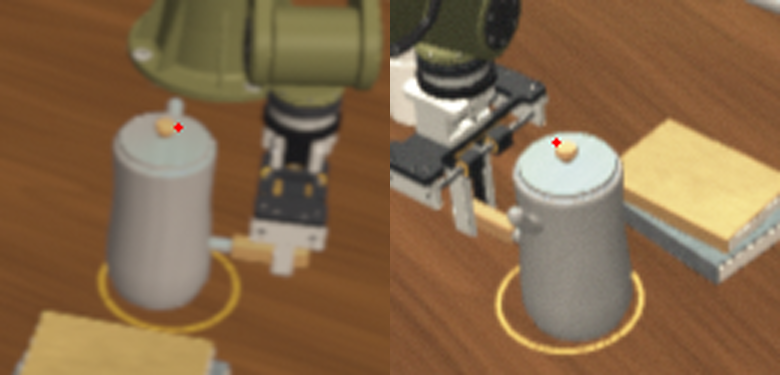

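The knob sits at scene (314.7,192.3) and side (249,180), a few pixels short of the goal mark. I'll work out the correction.

```bash
python3 - <<'E'
from h import *
from station import ctrl
S=ctrl.camera_model("scene");D=ctrl.camera_model("side")
k=tri(S,(314.7,192.3),D,(249,180.)); print(k.round(4),onz(S,(314.7,192.3),.205).round(4),onz(D,(249,180),.205).round(4))
d=np.array([.4545,.1297])-k[:2]; print(d, d@[-.281,.960], d@[.960,.281])
E
```

```text
[0.4568 0.1153 0.2017] [0.4602 0.1176 0.205 ] [0.4548 0.111  0.205 ]
[-0.00229671  0.01436436] 0.014435163312470183 0.0018315466531867825
```

jog_arm:
  motion:
    - [0.007,0.0005,0,0,0,0,-1]
    - [0.006,0.0005,0,0,0,0,-1]
    - [0,0,0,0,0,0,-1]
    - [0,0,0,0,0,0,-1]

```text
time_s: 6.85
ee_pos: [0.4171, 0.2524, 0.0415]
eef_rot: [3.141, -0.001, 1.856]
force: [-2.1, 3.9, -0.0]
grip_width: 0.0176
grip_force: 20.0
```

jog_arm:
  motion:
    - [0,0,0,0,0,0,1]
    - [0,0,0,0,0,0,1]
    - [0,0,0,0,0,0,1]
    - [0,0,0,0,0,0,1]
    - [0,0,0,0,0,0,1]

```text
time_s: 7.35
ee_pos: [0.4172, 0.2517, 0.0414]
eef_rot: [-3.142, 0.0, 1.856]
force: [-0.1, -0.7, -0.6]
grip_width: 0.0545
grip_force: 0.0
```

```bash
python3 - <<'E'
from h import *
from station import ctrl
ims=ctrl.camera("scene")[:,:,::-1].copy();imd=ctrl.camera("side")[:,:,::-1].copy()
S=ctrl.camera_model("scene");D=ctrl.camera_model("side")
o=ctrl.get_obs(); print(o["ee_pos"],o["grip_width"])
# knob: brass blob near expected
kk=[]
for im,m in ((ims,S),(imd,D)):
    p=proj(m,(.4545,.1297,.203)).round().astype(int); x0,y0=p-10
    c=im[y0:y0+20,x0:x0+20].astype(int); s=c[:,:,2]-c[:,:,0]; k=s>s.max()*.5; ys,xs=np.nonzero(k); kk.append((xs.mean()+x0,ys.mean()+y0)); print(len(xs),kk[-1],p)
k=tri(S,kk[0],D,kk[1]); print(k)
a=cv2.resize(ims[150:275,260:390],None,fx=3,fy=3,interpolation=cv2.INTER_CUBIC);b=cv2.resize(imd[130:255,190:320],None,fx=3,fy=3,interpolation=cv2.INTER_CUBIC)
cv2.imwrite("pics/p3.png",np.hstack([a,b]))
E
```

```text
[0.41720475 0.25177809 0.04144871] 0.062132367202855976
123 (np.float64(318.1138211382114), np.float64(187.6178861788618)) [319 193]
140 (np.float64(244.90714285714284), np.float64(171.82857142857142)) [245 177]
[0.45520153 0.1268328  0.22257072]
```

View pics/p3.png

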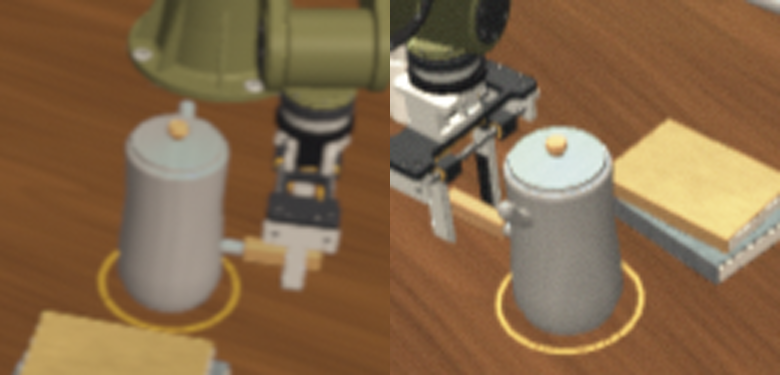

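Knob now at scene (319,193) and side (246,178), on the goal mark, so the pot is upright inside the ring. I'll finish opening, then rise straight up.

jog_arm:
  motion:
    - [0,0,0,0,0,0,1]
    - [0,0,0,0,0,0,1]
    - [0,0,0,0,0,0,1]
    - [0,0,-0.03,0,0,0,1]
    - [0,0,-0.04,0,0,0,1]

```text
time_s: 7.95
ee_pos: [0.4162, 0.2513, 0.111]
eef_rot: [-3.138, 0.001, 1.856]
force: [0.8, 0.2, 0.0]
grip_width: 0.0936
grip_force: 0.0
```

jog_arm:
  motion:
    - [0,0,-0.045,0,0,0,1]
    - [0,0,-0.045,0,0,0,1]
    - [0,0,-0.045,0,0,0,1]
    - [0,0,-0.045,0,0,0,1]
    - [0,0,-0.02,0,0,0,1]

```text
time_s: 8.45
ee_pos: [0.4176, 0.2521, 0.3157]
eef_rot: [3.136, -0.001, 1.856]
force: [-0.8, -0.3, -0.1]
grip_width: 0.0939
grip_force: 0.0
```

jog_arm:
  motion:
    - [-0.046,-0.0039,0,0,0,0,-1]
    - [-0.046,-0.0039,0,0,0,0,-1]
    - [-0.046,-0.0039,0,0,0,0,-1]
    - [-0.046,-0.0039,0,0,0,0,-1]
    - [-0.046,-0.0039,0,0,0,0,-1]

```text
time_s: 8.95
ee_pos: [0.463, 0.0238, 0.3116]
eef_rot: [3.141, 0.0, 1.856]
force: [0.2, 0.4, 1.0]
grip_width: 0.0574
grip_force: 0.0
```

jog_arm:
  motion:
    - [-0.046,-0.0039,0,0,0,0,-1]
    - [-0.046,-0.0039,0,0,0,0,-1]
    - [-0.046,-0.0039,0,0,0,0,-1]
    - [-0.046,-0.0039,0,0,0,0,-1]
    - [-0.046,-0.0039,0,0,0,0,-1]

```text
time_s: 9.45
ee_pos: [0.5091, -0.2026, 0.3115]
eef_rot: [3.141, 0.0, 1.856]
force: [0.0, 1.0, 0.9]
grip_width: 0.0174
grip_force: 0.0
```

jog_arm:
  motion:
    - [0,0,0,0,0,0.145,-1]
    - [0,0,0,0,0,0.145,-1]
    - [0,0,0,0,0,0.145,-1]
    - [0,0,0,0,0,0.145,-1]
    - [0,0,0,0,0,0.145,-1]

```text
time_s: 9.95
ee_pos: [0.5091, -0.2006, 0.3113]
eef_rot: [-3.141, -0.0, 1.125]
force: [0.2, 0.0, 0.2]
grip_width: 0.0006
grip_force: 0.0
```

jog_arm:
  motion:
    - [0,0,0,0,0,0.145,-1]
    - [0,0,0,0,0,0.145,-1]
    - [0,0,0,0,0,0.145,-1]
    - [0,0,0,0,0,0.145,-1]
    - [0,0,0,0,0,0.145,-1]

```text
time_s: 10.45
ee_pos: [0.509, -0.2006, 0.3114]
eef_rot: [-3.141, 0.0, 0.4]
force: [0.1, 0.6, -0.9]
grip_width: 0.0007
grip_force: 0.0
```

jog_arm:
  motion:
    - [0,0,0,0,0,0.145,-1]
    - [0,0,0,0,0,0.145,-1]
    - [0,0,0,0,0,0,-1]
    - [0,0,0,0,0,0,-1]

```text
time_s: 10.85
ee_pos: [0.5091, -0.2006, 0.3114]
eef_rot: [-3.142, 0.0, 0.12]
force: [-0.7, -0.2, 0.2]
grip_width: 0.0004
grip_force: 0.0
```

```bash
python3 - <<'E'
from h import *
from station import ctrl
m=ctrl.camera_model("wrist"); im=ctrl.camera("wrist"); cv2.imwrite("pics/w2.png",im[:,:,::-1]); np.save("w2.npy",m,allow_pickle=True)
E
```

```text
(no output)
```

View pics/w2.png

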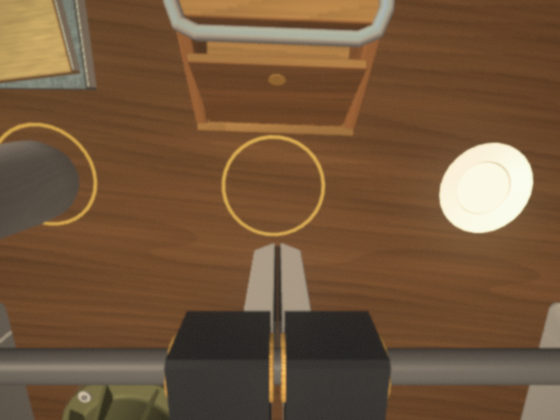

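Wrist view: the dot is at (277,79), the console's front edge runs from (199,131) to (352,134), and the bar from (190,34) to (368,38).

```bash
python3 - <<'E'
from h import *
m=np.load("w2.npy",allow_pickle=True).item()
for n,uv,z in (("fL",(199,132),0),("fR",(352,135),0),("fLtop",(199,124),.02),("fRtop",(352,128),.02),("barL",(190,34),.183),("barM",(279,36.5),.183),("barR",(368,38.5),.183)): print(n,onz(m,uv,z).round(4))
c,d=ray(m,(277,79))
for z in (.108,.112,.116): print("dot",(c+d*(z-c[2])/d[2]).round(4))
D=np.array
from station import ctrl
Dm=ctrl.camera_model("side"); print("dot tri",tri(m,(277,79),Dm,(507/4+240,240/4+180)).round(4))
a=onz(m,(190,34),.183);b=onz(m,(368,38.5),.183); print("yaw bar",np.degrees(np.arctan2(*-(a-b)[:2]))*-1)
E
```

```text
fL [ 0.5418 -0.088   0.    ]
fR [ 0.5632 -0.2987  0.    ]
fLtop [ 0.5541 -0.0916  0.02  ]
fRtop [ 0.5732 -0.2926  0.02  ]
barL [ 0.6362 -0.1148  0.183 ]
barM [ 0.6429 -0.1859  0.183 ]
barR [ 0.6501 -0.2573  0.183 ]
dot [ 0.6159 -0.1876  0.108 ]
dot [ 0.6156 -0.1876  0.112 ]
dot [ 0.6153 -0.1877  0.116 ]
dot tri [ 0.6163 -0.1882  0.1072]
yaw bar -174.41371162943076
```

jog_arm:
  motion:
    - [0,0,0,0,0.149,0.022,-1]
    - [0,0,0,0,0.149,0,-1]
    - [0,0,0,0,0.149,0,-1]
    - [0,0,0,0,0.149,0,-1]
    - [0,0,0,0,0.149,0,-1]

```text
time_s: 11.4
ee_pos: [0.5088, -0.201, 0.3124]
eef_rot: [3.137, -0.751, 0.097]
force: [1.3, 0.7, 0.2]
grip_width: 0.0002
grip_force: 0.0
```

jog_arm:
  motion:
    - [-0.014,0,0.036,0,0,0,-1]
    - [-0.014,0,0.036,0,0,0,-1]
    - [-0.014,0,0.036,0,0,0,-1]
    - [-0.014,0,0.036,0,0,0,-1]
    - [0,0,0,0,0,0,-1]

```text
time_s: 11.9
ee_pos: [0.5644, -0.1938, 0.1628]
eef_rot: [-3.136, -0.738, 0.093]
force: [0.0, -0.2, 1.8]
grip_width: 0.0006
grip_force: 0.0
```

```bash
cat > g.py <<'E'
from h import *
from station import ctrl
o=ctrl.get_obs(); R=Ro.from_euler('xyz',o["eef_rot"]).as_matrix()
print(o["ee_pos"].round(4),"z",R[:,2].round(3),"force",o["force"].round(1),"to final in tool axes",(R.T@(np.array([.6475,-.1855,.0786])-o["ee_pos"])).round(4),"q",o["qpos"].round(2))
E
python3 g.py
```

```text
[ 0.5644 -0.1938  0.1628] z [ 0.67   0.068 -0.739] force [ 0.  -0.2  1.8] to final in tool axes [0.0051 0.0002 0.1185] q [-0.59  0.19  1.95  0.89  0.58  0.22]
```

jog_arm:
  motion:
    - [0.003,0,0.025,0,0,0,-1]
    - [0,0,0.025,0,0,0,-1]
    - [0,0,0.025,0,0,0,-1]
    - [0,0,0.02,0,0,0,-1]
    - [0,0,0.015,0,0,0,-1]

```text
time_s: 12.4
ee_pos: [0.643, -0.1882, 0.091]
eef_rot: [3.14, -0.748, 0.097]
force: [-0.3, 0.5, 5.8]
grip_width: 0.0006
grip_force: 2.8
```

jog_arm:
  motion:
    - [0,0,0.004,0,0,0,-1]
    - [0,0,0.002,0,0,0,-1]
    - [0,0,0,0,0,0,-1]

```text
time_s: 12.7
ee_pos: [0.6459, -0.1877, 0.0859]
eef_rot: [-3.141, -0.746, 0.094]
force: [0.1, 1.7, 4.8]
grip_width: 0.001
grip_force: 1.6
```

jog_arm:
  motion:
    - [0,0,0.002,0,0,0,-1]
    - [0,0,0.002,0,0,0,-1]
    - [0,0,0.001,0,0,0,-1]
    - [0,0,0,0,0,0,-1]

```text
time_s: 13.1
ee_pos: [0.6491, -0.1872, 0.081]
eef_rot: [-3.14, -0.745, 0.093]
force: [1.0, -0.7, 5.4]
grip_width: 0.0006
grip_force: 1.8
```

jog_arm:
  motion:
    - [0,0,0.002,0,0,0,-1]
    - [0,0,0,0,0,0,-1]

```text
time_s: 13.3
ee_pos: [0.6502, -0.1872, 0.0799]
eef_rot: [-3.14, -0.745, 0.093]
force: [-14.6, -1.4, 16.7]
grip_width: 0.0005
grip_force: 10.8
```

The force jump shows it has reached the stop. Backing off and checking.

jog_arm:
  motion:
    - [0,0,-0.02,0,0,0,-1]
    - [0,0,-0.035,0,0,0,-1]
    - [0,0,-0.035,0,0,0,-1]
    - [0,0,0,0,0,0,-1]
    - [0,0,0,0,0,0,-1]

```text
time_s: 13.8
ee_pos: [0.5895, -0.1928, 0.1452]
eef_rot: [-3.14, -0.744, 0.092]
force: [1.0, -0.4, -1.1]
grip_width: 0.0004
grip_force: 0.0
```

```bash
cat > c.py <<'E'
from h import *
from station import ctrl
import sys
D=ctrl.camera_model("side"); im=ctrl.camera("side")[:,:,::-1]; m=ctrl.camera_model("wrist"); w=ctrl.camera("wrist")[:,:,::-1]; np.save("w3.npy",m,allow_pickle=True)
for n,X in (("shut",(.643,-.186,.084)),("ajar",(.616,-.188,.108))): print(n,"side",proj(D,X).round(1),"crop",((proj(D,X)-[300,170])*4.2).round(),"wrist",proj(m,X).round(1))
a=cv2.resize(im[170:310,300:440],None,fx=4.2,fy=4.2,interpolation=cv2.INTER_CUBIC)
b=cv2.resize(w[:,:],(200,150)); out=np.zeros((588,788,3),np.uint8); out[:,:588]=a; out[:150,588:]=b
cv2.imwrite(f"pics/{sys.argv[1]}.png",out)
E
python3 c.py f1; python3 g.py
```

```text
shut side [372. 241.] crop [302. 298.] wrist [275.3 215.1]
ajar side [366.5 239.8] crop [279. 293.] wrist [274.2 236. ]
[ 0.5897 -0.1924  0.1441] z [ 0.673  0.066 -0.736] force [0.1 0.9 1.2] to final in tool axes [-0.0015 -0.0013  0.0876] q [-0.56  0.27  1.91  0.94  0.54  0.2 ]
```

View pics/f1.png

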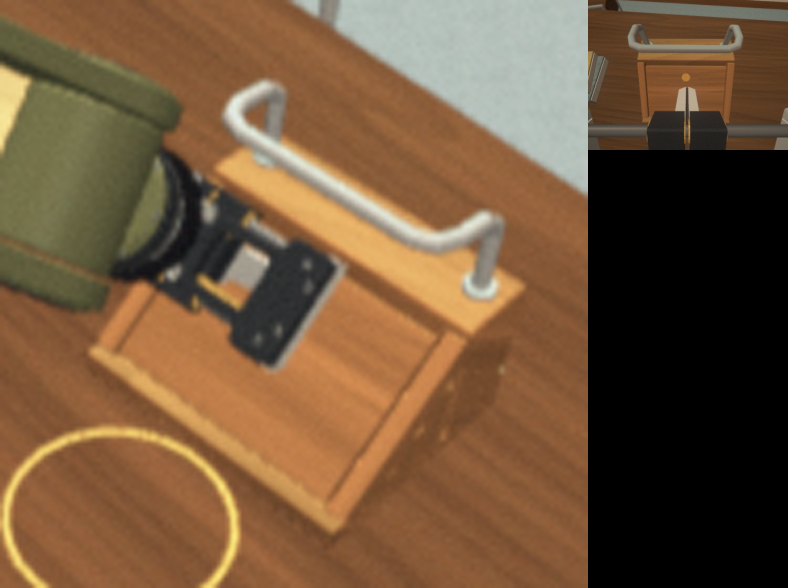

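The side view shows the flap flush with its frame, and the wrist inset has the dot at about (272,216), which matches the shut prediction (275,215) rather than ajar (274,236). I'll back off further, wait, and confirm numerically.

jog_arm:
  motion:
    - [0,0,-0.03,0,0,0,-1]
    - [0,0,-0.03,0,0,0,-1]
    - [0,0,0,0,0,0,-1]
    - [0,0,0,0,0,0,-1]
    - [0,0,0,0,0,0,-1]

```text
time_s: 14.4
ee_pos: [0.5495, -0.1962, 0.1879]
eef_rot: [-3.137, -0.743, 0.092]
force: [0.5, -0.1, -0.7]
grip_width: 0.0003
grip_force: 0.0
```

```bash
python3 - <<'E'
from h import *
from station import ctrl
m=ctrl.camera_model("wrist"); w=ctrl.camera("wrist")[:,:,::-1]
A=proj(m,(.643,-.186,.084));B=proj(m,(.616,-.188,.108)); print("shut",A.round(1),"ajar",B.round(1))
x0=int(A[0])-30;y0=int(min(A[1],B[1]))-15;y1=int(max(A[1],B[1]))+12
c=w[y0:y1,x0:x0+60].astype(int); s=c[:,:,1]-c[:,:,0]; k=(s>np.median(s)+25).astype(np.uint8)
n,l,st,ce=cv2.connectedComponentsWithStats(k)
for i in range(1,n):
    if st[i,4]>25: print(st[i,2:],(ce[i]+[x0,y0]).round(1))
ims=ctrl.camera("scene")[:,:,::-1]; imd=ctrl.camera("side")[:,:,::-1]
S=ctrl.camera_model("scene");D=ctrl.camera_model("side")
for a,m in ((ims,S),(imd,D)):
    p=proj(m,(.4545,.1297,.203)).round().astype(int); c=a[p[1]-6:p[1]+7,p[0]-6:p[0]+7].astype(int); s=c[:,:,2]-c[:,:,0]; ys,xs=np.nonzero(s>s.max()*.6); print("knob offset px",xs.mean()-6,ys.mean()-6)
E
```

```text
shut [276.  195.7] ajar [275.1 210.5]
[ 18  17 223] [274.7 196.7]
knob offset px -0.5789473684210522 -1.2894736842105265
knob offset px 0.0 0.0
```

The dot is at its shut position with nothing touching the flap, and the pot is on the goal mark. Handing in.

```bash
python3 -c "
from station import ctrl
print(ctrl.hand_in())"
```

```text
the job is handed in; nothing more can be done
None
```

The job is handed in, with no verdict returned: the pot stands let go on the goal ring's centre to within a few millimetres by camera, and the flap stayed shut after one press, with nothing touching it.

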